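Weigh the bean canister on the hanging spring scale

TASK

Pick up the lidded bean canister by its black handle and hang it by its eye on the sprung hook of the hanging scale, keeping it upright. Its weight is unknown: lower it slowly until the hook has dipped and carries the whole weight before you let go, so that the hook neither drops, springs up nor bobs, and leave the canister hanging freely and still so that the scale can be read. Do not disturb the bell, the glass or the cup beside the work.

Things in the scene. Friction and masses are not known exactly. Their poses are not given: they have to be found in the camera images.
- canister: The loose bean canister: a closed steel can (60 mm diameter, black lid 63 mm, lid top 64 mm above the underside). Two thin arms rise from the can's sides to a handle with a steel eye on top; 203 mm high in all, centre of mass low, on the axis. Origin: centre of the underside; z up along the axis. Weighs 0.15 to 0.63 kg, differently each time. Starts upright on the worktop.
- canister_grip (a point): Centre of the canister's vertical black handle, 14 x 14 mm in section, 70 mm long, from 82 to 152 mm above the underside; this point is 115 mm above the underside, on the axis. z up along the handle; the eye and the two arms lie in the y-z plane; x is the axis of the eye's hole. Half a turn about z makes no difference.
- canister_eye (a point): Inner top of the canister's closed eye, where it rests on the hook: 82 mm above canister_grip, same axes. The eye is a ring of 6 mm round bar in the y-z plane; its opening is 36 mm high (from this point down) and 26 mm wide.
- hook_valley (a point): Valley floor of the sprung hook, 310 mm up unloaded; moves with it. 5 mm bar bent in the x-z plane, lying up to 5 mm below this point. z up; -x is the open side: the tip, 13 mm out, reaches 10 mm above this point; shank at x = +11 mm. Bring the eye from -x, hole axis along x, its inner top 11 to 30 mm above this point, so that the tip goes through the hole; then lower.
- scale_tube (a point): Centre of the underside of the fixed scale tube above the hook: 44 mm diameter, 94 mm tall, underside 55 mm above the unloaded valley floor. Axes as hook_valley. An arm above it, 110 mm up, runs to a post 145 mm away at +x. The tube blocks the space straight above the handle: the gripper must lean back to -x by about 40 degrees.
- stand: Fixed stand of the scale, in another place and yaw each time; origin on the worktop straight below the hook's valley, axes as hook_valley. Two flat feet 12 mm high and 22 mm wide lie at y = +-65 mm, from x = -60 to +180 mm.
- hook (a joint): Dip of the sprung hook in m: 0 unloaded, growing downwards, stop at 0.085. Spring 100 N/m (about 1 mm for each 0.1 N, so 15 to 62 mm under the canister), damped 4 N s/m; it takes about a second to come to rest.
- counter_bell: Brass-domed counter bell, 74 mm diameter, 61 mm high, loose; origin at the centre of its underside. Leave alone.
- water_glass_2: Empty water glass, 67 mm diameter, 85 mm high, loose; origin at the centre of its underside. Leave alone.
- cup_blue_1: Small blue espresso cup, 63 x 82 x 56 mm, loose; origin under its middle. Leave alone.
Things that resemble listed ones, but are neither listed nor needed, are in the scene too. What is shaped like the canister but red or yellow is not meant.

How it is judged:
By the outcome, as a careful person would: the job done as asked, in the order asked, and still so for the second after the job is handed in, with the robot touching nothing.
It also fails if it takes over 58 s, if anything falls off the work surface, if the arm or the gripper's body presses on something with over 40 N, if the wrist force passes 120 N, or if a joint passes its speed limit or range.

ROBOT

A 6-joint arm with a two-finger parallel gripper is mounted at the origin on a cart in front of the work surface, level with it; the furniture and walls round the work are solid. World frame = base frame: x ahead of the robot, y to its left, z up, the work surface at z = 0. Lengths are in m, angles in rad, forces in N, time in s.
With the tool pointing down it reaches from about 0.375 to 0.825 m from the base axis. Payload 5.5 kg.
Tool frame: the origin (TCP) lies on the front face of the gripper's body, between the roots of the fingers; the fingertips stand 73 mm ahead of it and the grasp point (between the pads) lies 54 mm ahead of it; z points along the fingers, y is the line along which they close (so a half turn about z gives the same grasp; the last joint's range is limited). The gripper opens to 85 mm and grips with 20 to 120 N. Pads are 22 mm wide; open, the fingers measure 114 mm over their backs; the gripper's body (76 mm by 85 mm) begins 54 mm behind the grasp point. The pads swing forward as they close: fully open they stand 13 mm farther back than shut.
Start: joints at [1.302, 0.314, -0.047, 1.21, 0, 1.571], TCP at [0.159, 0.578, 0.304] pointing down, gripper open.
Joint ranges: [-2.67, 2.67], [-0.69, 1.73], [-1.03, 1.25], [-2.08, 2.16], [-1.42, 1.45], [-3.14, 3.14]. Speed limits (rad/s): [2.39, 2.39, 3.01, 3.14, 3.14, 3.14].

INTERFACE

Orientations are given as a unit quaternion [x, y, z, w].
In Python, from cell import bot gives the robot as it stands.
- The arm moves only by the shell command python3 -m handwheel 'ROWS' [OPENING] [FORCE]. ROWS is JSON, a list of rows, each a list of 6 numbers: the shift along the tool's x, y, z in cm, then the turn, a rotation vector about the tool's x, y, z in degrees. In form: [[x, y, z, rx, ry, rz], ...]. A call has 1 to 20 rows; each row shifts and turns the commanded pose from where the row before left it, along the tool's axes as they then stand; what a row does not reach is not made up. A row lasts 1/10 s, in which the tool goes at most 50 mm and 8.59 degrees, less where a joint would pass 70% of its speed; a pose out of reach is approached as far as the arm can. A call with a gripper value outside its range is refused whole. OPENING is the opening, from -1 (shut) to 1 (fully open), set as the call begins (- or left out, the last holds). The fingers move at their own pace and stop on an object; FORCE is the grip in N (left out, the last holds). Time passes only in rows, so rows that do not move let the fingers close. It gives the time, the measured TCP pose, the force, the opening and the grip force at its end, in the units of the state.
- bot.observe(): the state, without advancing time (a new reading comes with each control period).
- bot.snapshot(name): name is "side" or "top" or "wrist"; returns the picture (400x640x3 uint8, red, green, blue); there is no depth.
- bot.camera_info(name): a dict with "fx", "fy", "cx", "cy" (pixels), "k1" (the pictures are not rectified: a ray, as slopes to the right and down, at radius r is drawn at 1 + k1 r^2 times it, then the intrinsics apply), "rvec" (rotation vector, rad) and "tvec" (3), from world to camera coordinates, as OpenCV has them. Camera axes: x right, y down, z forward; pixel columns grow to the right and rows downward; lengths in m; the calibration is good to about 2 mm. A picture is of the moment at which its call begins: read the wrist's pose just before it. camera_info takes no time and is no camera call; for the wrist camera it gives the pose at the moment of the call.
- bot.sign_off(): hands the job in; it is judged then, once.
The state is a dict: "t": time; "joint_pos": joint angles; "dq": joint speeds; "joint_torque": joint torques, N m; "tool_pos": TCP position; "ee_rot": TCP orientation; "wrist_force": force on the tool from outside, world axes, zero at the start; "moment": the same for the moment, N m; "opening": opening from 0.0 (shut) to 1.0 (fully open); "grasp_force": force on a finger pad.
Only numpy, scipy, OpenCV 4.12 (cv2) and the standard library are available. Lean on these libraries where they do the work, as an engineer would, in place of code of your own. Each camera call takes 0.05 s, during which the arm holds its last target. There are 200 camera calls.

## Working session

There is one attempt and no reset: what is moved stays moved. The work goes in short steps, Python scripts to look and compute and a shell command to move; the robot and the scene stay as the last step left them, time stands still between calls to the robot, and variables do not carry over. Pictures are saved under pics/ and viewed, at most 13 in all, crops included, and the job is handed in when it is done.

```bash
mkdir -p pics; ls; cat > h.py <<'E'
import numpy as np, cv2
from scipy.spatial.transform import Rotation as R
from cell import bot
def cam(n):
    c=bot.camera_info(n); M=R.from_rotvec(np.ravel(c['rvec'])).as_matrix(); return c,M,np.ravel(c['tvec'])
def proj(n,P,C=None):
    c,M,t=C or cam(n); q=M@np.asarray(P,float)+t; s=q[:2]/q[2]; s=s*(1+c['k1']*(s@s)); return np.array([c['fx']*s[0]+c['cx'],c['fy']*s[1]+c['cy']])
def ray(n,uv,C=None):
    c,M,t=C or cam(n); d=np.array([(uv[0]-c['cx'])/c['fx'],(uv[1]-c['cy'])/c['fy']]); s=d.copy()
    for _ in range(20): s=d/(1+c['k1']*(s@s))
    r=M.T@np.array([s[0],s[1],1]); return -M.T@t, r/np.linalg.norm(r)
def plane(n,uv,z,C=None):
    o,r=ray(n,uv,C); return o+r*(z-o[2])/r[2]
def tri(rays):
    A=0;b=0
    for o,r in rays:
        P=np.eye(3)-np.outer(r,r); A=A+P; b=b+P@o
    x=np.linalg.solve(A,b); return x,[np.linalg.norm((np.eye(3)-np.outer(r,r))@(x-o)) for o,r in rays]
def snap(n,f):
    im=bot.snapshot(n); cv2.imwrite('pics/'+f,im[:,:,::-1]); return im
E
python3 - <<'E'
from h import *
snap('side','s0.png');snap('top','t0.png')
for n in('side','top'):
    c,M,t=cam(n); print(n,c,'pos',-M.T@t)
print(bot.observe())
E
```

```text
pics
side {'fx': 408.53338184427946, 'fy': 408.53338184427946, 'cx': 311.986378124959, 'cy': 206.80554524963665, 'k1': -0.011666952420166719, 'rvec': array([ 0.99753104,  2.61585987, -0.86906076]), 'tvec': array([ 0.45027065, -0.11513826,  1.38999603])} pos [0.93544742 0.39911577 1.05533604]
top {'fx': 500.6148465515671, 'fy': 500.6148465515671, 'cx': 317.9356404382607, 'cy': 209.04193822590983, 'k1': -0.08688358706813283, 'rvec': array([ 2.12760582, -2.16152136,  0.20813562]), 'tvec': array([-0.10024678,  0.56687091,  1.47477356])} pos [ 0.30977356 -0.0692765   1.55099652]
{'t': 0.1, 'joint_pos': array([ 1.30197726e+00,  3.14168621e-01, -4.79482790e-02,  1.21020305e+00,
        3.17531425e-06,  1.57077864e+00]), 'dq': array([ 8.28884853e-05, -8.38034361e-04,  1.43728742e-03, -1.86528101e-04,
        5.41099979e-04, -8.05748554e-04]), 'joint_torque': array([-3.00591446e-04, -5.40767241e+01,  3.40541840e+01,  1.11778721e-02,
       -4.48815103e-05,  6.97716189e-06]), 'tool_pos': array([0.15925002, 0.57807003, 0.30312622]), 'ee_rot': array([ 1.33996388e-01,  9.90981527e-01, -7.54726202e-04, -1.03666631e-04]), 'wrist_force': array([-0.00725997,  0.01471217,  0.60506129]), 'moment': array([ 0.0294863 , -0.01071146, -0.0232541 ]), 'grasp_force': 0.0, 'opening': 1.0040968808039339}
```

View pics/s0.png

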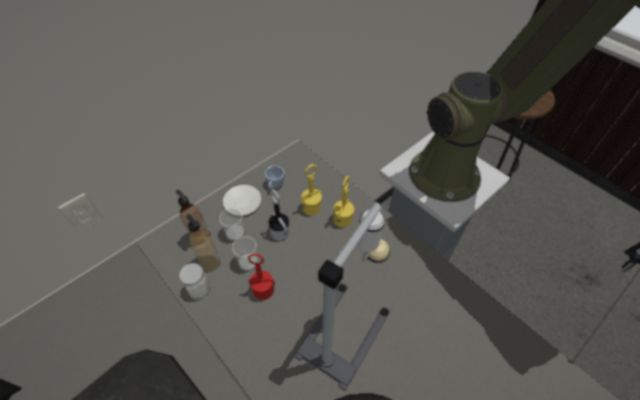

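View pics/t0.png

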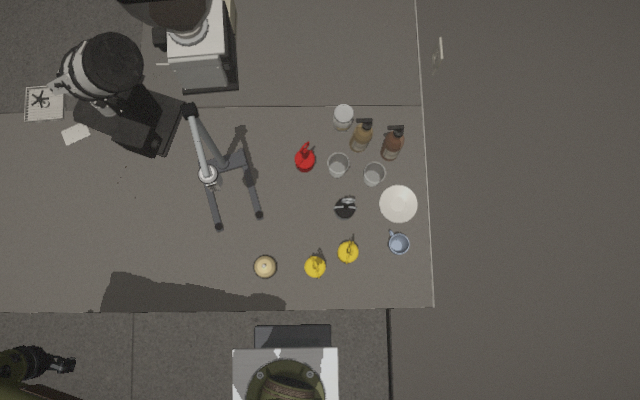

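Candidates in the side view: black-handled steel can (279,228), red (262,285), yellow (311,200) and (343,213). In the top view these are black (345,208), red (305,159), yellow (315,267) and (348,251). I choose the black-handled one. The scale's tube is at top (207,175) and side ~(370,225), with the feet's front ends at top (218,225) and (259,214). Next, a close crop.

```bash
python3 - <<'E'
from h import *
s=cv2.imread('pics/s0.png');t=cv2.imread('pics/t0.png')
a=cv2.resize(s[180:260,240:300],(450,600),interpolation=3)
b=cv2.resize(t[180:230,320:370],(350,350),interpolation=3)
c=cv2.resize(t[140:240,180:280],(250,250),interpolation=3); c=cv2.copyMakeBorder(c,0,0,0,100,0)
cv2.imwrite('pics/c1.png',np.clip(np.hstack([a,np.vstack([b,c])])*1.6,0,255).astype('uint8'))
d=cv2.resize(s[165:290,310:410],(480,600),interpolation=3)
cv2.imwrite('pics/c2.png',np.clip(d*1.6,0,255).astype('uint8'))
E
```

```text
(no output)
```

View pics/c1.png

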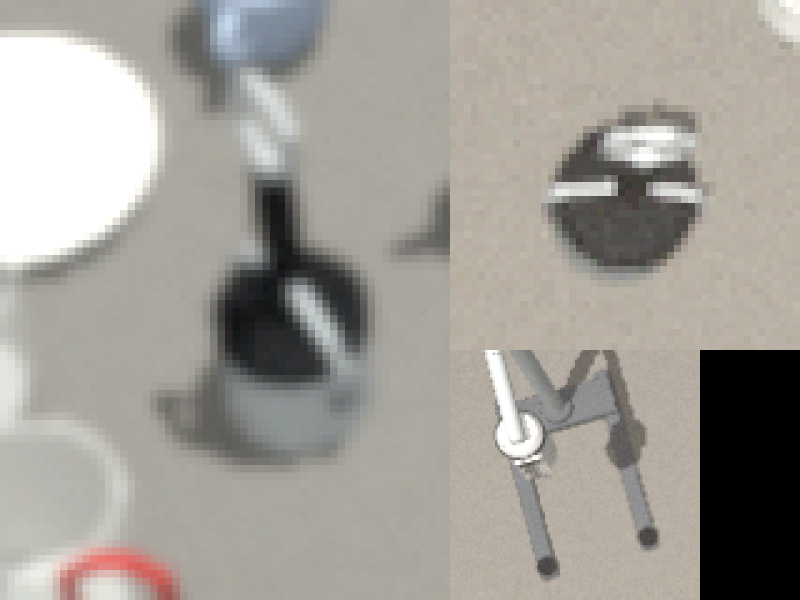

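View pics/c2.png

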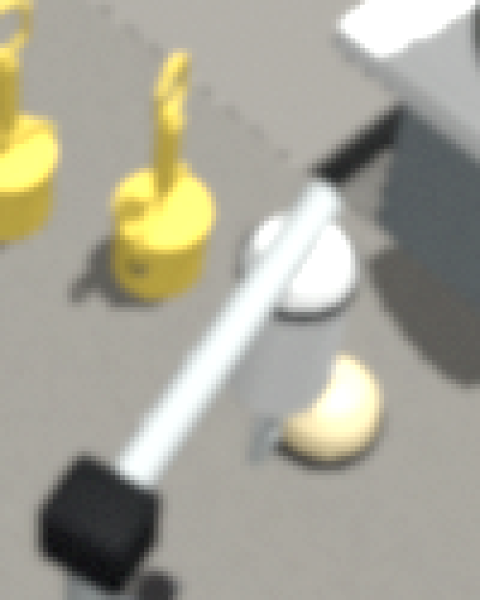

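The crop confirms a black lid and handle with a steel body at side (279,228) and top lid centre (345,208). The eye is at top (348.6,200.7), its plane nearly along image-horizontal. The scale's cap is at top (207.6,174.4) and side (373,220), and the foot ends are at top (218.8,226.4) and (259.2,214.8).

```bash
python3 - <<'E'
from h import *
np.set_printoptions(precision=4,suppress=True)
print('lid top',plane('top',(345.4,208.5),.064),'lid side',plane('side',(240+292/7.5,180+318/7.5),.064))
print('eye(z~.197)',plane('top',(348.6,200.7),.184), 'side eye', plane('side',(240+268/7.5,180+122/7.5),.184))
a,b=plane('top',(320+98/7,180+192/7),.07),plane('top',(320+250/7,180+195/7),.07); print('arm dir',np.degrees(np.arctan2(*(a-b)[[1,0]])))
a,b=plane('top',(320+(603-450)/7,180+141/7),.184),plane('top',(320+(697-450)/7,180+147/7),.184); print('eye dir',np.degrees(np.arctan2(*(a-b)[[1,0]])))
print('tube top',plane('top',(207.6,174.4),.459),plane('side',(372.9,219.6),.459))
f1,f2=plane('top',(218.8,226.4),.012),plane('top',(259.2,214.8),.012);d=f1-f2
print(f1,f2,np.linalg.norm(d),'stand yaw',np.degrees(np.arctan2(d[1],d[0]))-90)
# post axis top
p=plane('top',(190,108),.47);print('post top',p)
E
```

```text
lid top [ 0.5632 -0.1918  0.064 ] lid side [ 0.5698 -0.1809  0.064 ]
eye(z~.197) [ 0.5647 -0.1914  0.184 ] side eye [ 0.5669 -0.1833  0.184 ]
arm dir 88.06963338528277
eye dir 85.53343652603152
tube top [0.5776 0.1473 0.459 ] [0.588  0.1571 0.459 ]
[0.5212 0.1979 0.012 ] [0.5559 0.0727 0.012 ] 0.12987420637967037 stand yaw 15.478830857385773
post top [0.731  0.1892 0.47  ]
```

```bash
cat >> h.py <<'E'
np.set_printoptions(precision=4,suppress=True)
def pose(yaw,lean):
    a=np.radians(lean);return R.from_euler('z',yaw,degrees=True)*R.from_matrix(np.array([[-np.cos(a),0,np.sin(a)],[0,1,0],[-np.sin(a),0,-np.cos(a)]]))
def rel(p0,R0,p1,R1,n):
    "row repeated n times taking pose0 to pose1"
    from scipy.linalg import logm,expm
    A=np.eye(4);A[:3,:3]=R0.as_matrix();A[:3,3]=p0;B=np.eye(4);B[:3,:3]=R1.as_matrix();B[:3,3]=p1
    D=expm(np.real(logm(np.linalg.inv(A)@B))/n); r=R.from_matrix(D[:3,:3]).as_rotvec(degrees=True)
    M=A.copy();mid=[]
    for i in range(n): M=M@D; mid.append(M[:3,3].copy())
    print(n,'rows',np.round(np.r_[D[:3,3]*100,r],2),'mid',mid[n//2-1])
def now():
    o=bot.observe();return o['tool_pos'],R.from_quat(o['ee_rot']),o
E
python3 - <<'E'
from h import *
im=cv2.imread('pics/t0.png')
h=cv2.cvtColor(im,cv2.COLOR_BGR2HSV);m=cv2.inRange(h,(20,150,80),(35,255,255))
n,l,s,c=cv2.connectedComponentsWithStats(m)
for i in range(1,n):
    if s[i,4]>50: print(s[i],c[i],plane('top',c[i],.064))
print('bell',plane('top',(264.5,266.5),.03),'cup',plane('top',(400,243),.03),'bowl',plane('top',(398,204),.03),'glass',plane('top',(374,174),.05),plane('top',(338,164),.05))
s=cv2.imread('pics/s0.png');h=cv2.cvtColor(s,cv2.COLOR_BGR2HSV);m=cv2.inRange(h,(20,150,80),(35,255,255))
n,l,st,c=cv2.connectedComponentsWithStats(m)
for i in range(1,n):
    if st[i,4]>50:
        x,y,w,hh,a=st[i]; ys,xs=np.where(l==i); top=(xs[ys==ys.min()].mean(),y); print(st[i],'lid',plane('side',(x+w/2,y+hh-16),.04),'top',plane('side',top,.2))
p,r,o=now()
p1=np.array([.44,.02,.33]);
rel(p,r,p1,pose(-3,40),16)
E
```

```text
[338 241  20  22 343] [347.4636 251.6968] [ 0.4326 -0.1945  0.064 ]
[305 256  21  22 339] [314.5369 266.3569] [ 0.3908 -0.0957  0.064 ]
bell [0.3946 0.055  0.03  ] cup [ 0.4593 -0.3596  0.03  ] bowl [ 0.5809 -0.3588  0.03  ] glass [ 0.6726 -0.2845  0.05  ] [ 0.7056 -0.1738  0.05  ]
[303 177  17  37 276] lid [ 0.4267 -0.1987  0.04  ] top [ 0.4606 -0.1611  0.2   ]
[335 188  16  38 276] lid [ 0.3858 -0.099   0.04  ] top [ 0.4194 -0.0714  0.2   ]
16 rows [-2.31 -3.15  0.56 -0.28 -2.49 -0.74] mid [0.2873 0.2913 0.2843]
```

```bash
python3 -m handwheel '[[-2.3,-3.15,0.56,-0.28,-2.5,-0.74],[-2.3,-3.15,0.56,-0.28,-2.5,-0.74],[-2.3,-3.15,0.56,-0.28,-2.5,-0.74],[-2.3,-3.15,0.56,-0.28,-2.5,-0.74],[-2.3,-3.15,0.56,-0.28,-2.5,-0.74],[-2.3,-3.15,0.56,-0.28,-2.5,-0.74],[-2.3,-3.15,0.56,-0.28,-2.5,-0.74],[-2.3,-3.15,0.56,-0.28,-2.5,-0.74],[-2.3,-3.15,0.56,-0.28,-2.5,-0.74],[-2.3,-3.15,0.56,-0.28,-2.5,-0.74],[-2.3,-3.15,0.56,-0.28,-2.5,-0.74],[-2.3,-3.15,0.56,-0.28,-2.5,-0.74],[-2.3,-3.15,0.56,-0.28,-2.5,-0.74],[-2.3,-3.15,0.56,-0.28,-2.5,-0.74],[-2.3,-3.15,0.56,-0.28,-2.5,-0.74],[-2.3,-3.15,0.56,-0.28,-2.5,-0.74]]' 1 && python3 - <<'E'
from h import *
p,r,o=now(); c,M,t=cam('wrist')
print(p,r.as_matrix(),o['t'],o['joint_pos']); print('cam in tool',r.inv().apply(-M.T@t-p),'fwd',r.inv().apply(M[2]),c['fx'])
g=np.array([.566,-.188,.13]);R1=pose(-3,40);z=R1.apply([0,0,1])
rel(p,r,g-z*.184,R1,10)
E
```

```text
t: 1.7
tool_pos: [0.439, 0.0185, 0.3304]
ee_rot: [0.025, 0.938, -0.008, 0.344]
wrist_force: [-0.3, 0.6, -1.1]
opening: 1.0
grasp_force: 0.0
[0.439  0.0185 0.3304] [[-0.7615  0.0515  0.6461]
 [ 0.0405  0.9987 -0.032 ]
 [-0.6469  0.0018 -0.7626]] 1.7 [ 0.0981 -0.4873 -0.9182  0.4418 -0.0953  0.1156]
cam in tool [ 0.0687  0.0002 -0.0694] fwd [-0.2731 -0.0006  0.962 ] 315.8432062035984
10 rows [ 0.23 -2.    0.58  0.01  0.03 -0.  ] mid [ 0.4435 -0.0816  0.3006]
```

The wrist camera sits under the leaning gripper, so it would hit the yellow can behind. I'll look from the pre-grasp pose, then do the first pick with the tool flipped (camera on top), set the canister down in the clear and regrasp.

```bash
python3 -m handwheel '[[0.23,-2,0.58,0,0,0],[0.23,-2,0.58,0,0,0],[0.23,-2,0.58,0,0,0],[0.23,-2,0.58,0,0,0],[0.23,-2,0.58,0,0,0],[0.23,-2,0.58,0,0,0],[0.23,-2,0.58,0,0,0],[0.23,-2,0.58,0,0,0],[0.23,-2,0.58,0,0,0],[0.23,-2,0.58,0,0,0],[0,0,0,0,0,0]]' && python3 - <<'E'
from h import *
p,r,o=now(); C=cam('wrist'); im=snap('wrist','w1.png')
print(o['t'],p); np.savez('w1.npz',M=C[1],t=C[2])
for P in([.566,-.188,.064],[.566,-.188,.203],[.432,-.195,.064],[.432,-.195,.203]): print(P,proj('wrist',P,C))
E
```

```text
t: 2.8
tool_pos: [0.4479, -0.1822, 0.2694]
ee_rot: [0.027, 0.939, -0.008, 0.342]
wrist_force: [-0.8, -0.2, -0.6]
opening: 0.999
grasp_force: 0.0
2.8 [ 0.4479 -0.1822  0.2694]
[0.566, -0.188, 0.064] [315.7989 139.3805]
[0.566, -0.188, 0.203] [316.3829 282.6026]
[0.432, -0.195, 0.064] [292.0763 -16.5876]
[0.432, -0.195, 0.203] [275.634  152.5221]
```

View pics/w1.png

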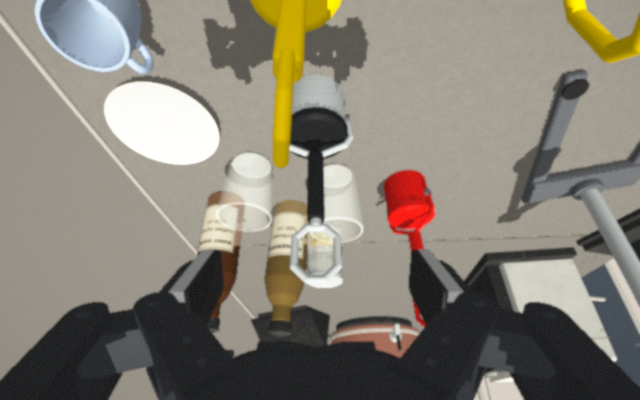

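The wrist view shows the chosen canister's eye top at (318,284), where I predicted (316,283), so its position holds. The handle runs from (316,150) to (317,215). The yellow can's ring is edge-on at (281,165), under the gripper, so I'll raise, flip and descend.

```bash
python3 -m handwheel '[[-1.95,0,-2.3,0,0,0],[-1.95,0,-2.3,0,0,0],[0,0,0,0,0,-8.5],[0,0,0,0,0,-8.5],[0,0,0,0,0,-8.5],[0,0,0,0,0,-8.5],[0,0,0,0,0,-8.5],[0,0,0,0,0,-8.5],[0,0,0,0,0,-8.5],[0,0,0,0,0,-8.5],[0,0,0,0,0,-8.5],[0,0,0,0,0,-8.5],[0,0,0,0,0,-8.5],[0,0,0,0,0,-8.5],[0,0,0,0,0,-8.5],[0,0,0,0,0,-8.5],[0,0,0,0,0,-8.5],[0,0,0,0,0,-8.5],[0,0,0,0,0,-8.5],[0,0,0,0,0,-8.5]]' >/dev/null&& python3 -m handwheel '[[0,0,0,0,0,-8.5],[0,0,0,0,0,-8.5],[0,0,0,0,0,-8.5],[0,0,0,0,0,-1.5],[0,0,0,0,0,0]]' && python3 - <<'E'
from h import *
p,r,o=now(); print(o['joint_pos'])
F=R.from_euler('z',180,degrees=True); g=np.array([.566,-.188,.13]);R1=pose(-3,40)*F;z=R1.apply([0,0,1])
rel(p,r,g-z*.164,R1,4)
rel(g-z*.164,R1,g-z*.054,R1,6)
E
```

```text
t: 5.35
tool_pos: [0.4771, -0.0868, 0.3309]
ee_rot: [0.935, -0.086, 0.343, 0.026]
wrist_force: [-0.2, 0.6, -0.7]
opening: 1.002
grasp_force: 0.0
[-0.1861 -0.3793 -0.8646  0.3831  0.0113 -3.1401]
4 rows [-1.27  2.44  1.37  1.07 -0.07 -1.49] mid [ 0.4674 -0.1343  0.2931]
6 rows [-0.    0.    1.83 -0.    0.   -0.  ] mid [ 0.496  -0.1843  0.2135]
```

Joint 6 hit its limit going that way, so I'll flip the other way round.

```bash
python3 -m handwheel '[[0,0,0,0,0,8.5],[0,0,0,0,0,8.5],[0,0,0,0,0,8.5],[0,0,0,0,0,8.5],[0,0,0,0,0,8.5],[0,0,0,0,0,8.5],[0,0,0,0,0,8.5],[0,0,0,0,0,8.5],[0,0,0,0,0,8.5],[0,0,0,0,0,8.5],[0,0,0,0,0,8.5],[0,0,0,0,0,8.5],[0,0,0,0,0,8.5],[0,0,0,0,0,8.5],[0,0,0,0,0,8.5],[0,0,0,0,0,8.5],[0,0,0,0,0,8.5],[0,0,0,0,0,8.5],[0,0,0,0,0,8.5],[0,0,0,0,0,8.5]]' >/dev/null&& python3 -m handwheel '[[0,0,0,0,0,8.5],[0,0,0,0,0,8.5],[0,0,0,0,0,8.5],[0,0,0,0,0,8.5],[0,0,0,0,0,8.5],[0,0,0,0,0,8.5],[0,0,0,0,0,8.5],[0,0,0,0,0,8.5],[0,0,0,0,0,8.5],[0,0,0,0,0,8.5],[0,0,0,0,0,8.5],[0,0,0,0,0,8.5],[0,0,0,0,0,8.5],[0,0,0,0,0,8.5],[0,0,0,0,0,8.5],[0,0,0,0,0,8.5],[0,0,0,0,0,8.5],[0,0,0,0,0,8.5],[0,0,0,0,0,8.5],[0,0,0,0,0,8.5]]' && python3 - <<'E'
from h import *
p,r,o=now(); print(o['joint_pos'])
F=R.from_euler('z',180,degrees=True); g=np.array([.566,-.188,.13]);R1=pose(-3,40)*F;z=R1.apply([0,0,1])
rel(p,r,g-z*.164,R1,5)
rel(g-z*.164,R1,g-z*.054,R1,6)
E
```

```text
t: 9.35
tool_pos: [0.4767, -0.0908, 0.3307]
ee_rot: [0.936, 0.071, 0.333, 0.086]
wrist_force: [-0.4, -0.6, -0.3]
opening: 0.999
grasp_force: 0.0
[-0.1945 -0.3781 -0.864   0.383   0.0118  2.8001]
5 rows [-1.38  1.63  1.1   0.91  0.11  2.67] mid [ 0.4715 -0.1296  0.303 ]
6 rows [-0.    0.    1.83 -0.    0.   -0.  ] mid [ 0.496  -0.1843  0.2135]
```

```bash
python3 -m handwheel '[[-1.38,1.63,1.1,0.91,0.11,2.67],[-1.38,1.63,1.1,0.91,0.11,2.67],[-1.38,1.63,1.1,0.91,0.11,2.67],[-1.38,1.63,1.1,0.91,0.11,2.67],[-1.38,1.63,1.1,0.91,0.11,2.67],[0,0,0,0,0,0]]' && python3 - <<'E'
from h import *
p,r,o=now(); print(o['joint_pos'])
F=R.from_euler('z',180,degrees=True); g=np.array([.566,-.188,.13]);R1=pose(-3,40)*F;z=R1.apply([0,0,1])
rel(p,r,g-z*.054,R1,6)
E
```

```text
t: 9.95
tool_pos: [0.4596, -0.1842, 0.2534]
ee_rot: [0.94, -0.024, 0.34, 0.01]
wrist_force: [-0.1, 0.4, -0.2]
opening: 0.996
grasp_force: 0.0
[-0.537  -0.2283 -0.9456  0.2184  0.3019  2.7554]
6 rows [ 0.04 -0.03  1.82  0.01  0.04  0.02] mid [ 0.4954 -0.1852  0.2123]
```

```bash
python3 -m handwheel '[[0.04,-0.03,1.82,0,0,0],[0.04,-0.03,1.82,0,0,0],[0.04,-0.03,1.82,0,0,0],[0.04,-0.03,1.82,0,0,0],[0.04,-0.03,1.82,0,0,0],[0.04,-0.03,1.82,0,0,0],[0,0,0,0,0,0]]' && python3 -m handwheel '[[0,0,0,0,0,0],[0,0,0,0,0,0],[0,0,0,0,0,0],[0,0,0,0,0,0],[0,0,0,0,0,0],[0,0,0,0,0,0],[0,0,0,0,0,0],[0,0,0,0,0,0],[0,0,0,0,0,0],[0,0,0,0,0,0]]' -1 50; python3 - <<'E'
from h import *
snap('side','s2.png'); a=cv2.imread('pics/s2.png')[150:270,220:380]; cv2.imwrite('pics/c3.png',np.clip(cv2.resize(a,(800,600),interpolation=3)*1.5,0,255).astype('uint8'))
E
```

```text
t: 10.65
tool_pos: [0.5342, -0.1836, 0.173]
ee_rot: [0.94, -0.02, 0.341, 0.009]
wrist_force: [-1.0, 0.1, -0.1]
opening: 0.995
grasp_force: 0.0
t: 11.65
tool_pos: [0.5342, -0.1838, 0.1743]
ee_rot: [0.939, -0.02, 0.342, 0.01]
wrist_force: [-1.5, -1.0, 4.9]
opening: 0.157
grasp_force: 52.2
```

View pics/c3.png

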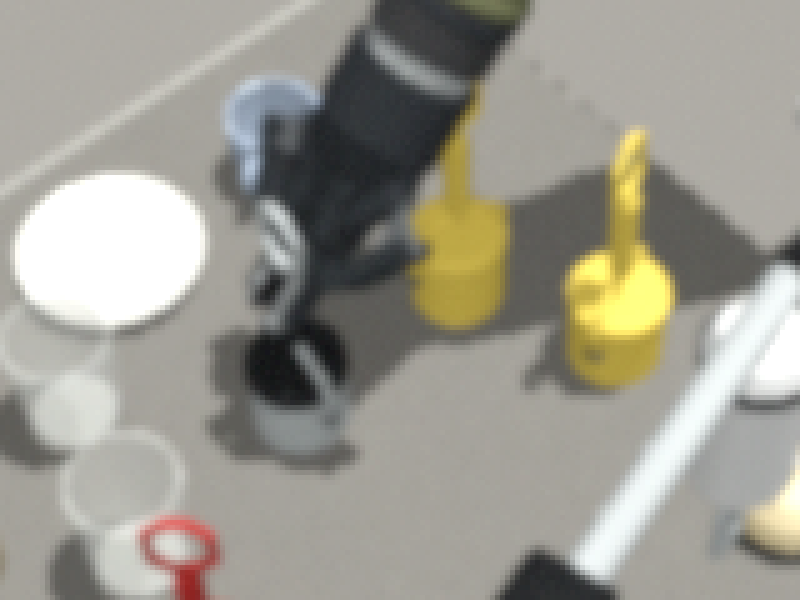

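Gripped cleanly (13.4 mm opening), and the yellow cans are untouched. Now lift.

```bash
python3 -m handwheel '[[0.64,0,-0.77,0,0,0],[0.95,0,-1.15,0,0,0],[0.95,0,-1.15,0,0,0],[0.95,0,-1.15,0,0,0],[0.64,0,-0.77,0,0,0],[0,0,0,0,0,0],[0,0,0,0,0,0]]' && python3 - <<'E'
from h import *
p,r,o=now(); print(o['wrist_force'],o['joint_pos'], pose(-3,40).inv()*r.as_matrix() if 0 else r.as_matrix())
F=R.from_euler('z',180,degrees=True)
p1=np.array([.545,-.02,.24]);R1=pose(-3,40)*F
print('red',plane('top',(305,159),.064))
rel(p,r,p1,r,8); rel(p1,r,p1-[0,0,.0655],r,6)
E
```

```text
t: 12.4
tool_pos: [0.5329, -0.183, 0.2377]
ee_rot: [0.94, -0.02, 0.341, 0.01]
wrist_force: [0.5, 0.7, -3.3]
opening: 0.152
grasp_force: 51.3
[ 0.5299  0.6527 -3.2832] [-0.4441 -0.0699 -0.8684  0.1144  0.2493  2.8262] [[ 0.7662 -0.0448  0.641 ]
 [-0.0317 -0.999  -0.0318]
 [ 0.6418  0.0041 -0.7668]]
red [ 0.7189 -0.0719  0.064 ]
8 rows [ 0.07 -2.04  0.01 -0.    0.    0.  ] mid [ 0.5389 -0.1015  0.2389]
6 rows [-0.7  -0.    0.84 -0.    0.    0.  ] mid [ 0.545  -0.02    0.2073]
```

```bash
python3 -m handwheel '[[0.04,-1,0,0,0,0],[0.07,-2.1,0,0,0,0],[0.07,-2.1,0,0,0,0],[0.07,-2.1,0,0,0,0],[0.07,-2.1,0,0,0,0],[0.07,-2.1,0,0,0,0],[0.07,-2.1,0,0,0,0],[0.07,-2.1,0,0,0,0],[0.04,-1,0,0,0,0],[-0.7,0,0.84,0,0,0],[-0.9,0,1.07,0,0,0],[-0.9,0,1.07,0,0,0],[-0.9,0,1.07,0,0,0],[-0.3,0,0.36,0,0,0],[-0.2,0,0.24,0,0,0],[0,0,0,0,0,0],[0,0,0,0,0,0]]'
```

```text
t: 14.1
tool_pos: [0.5456, -0.0212, 0.1815]
ee_rot: [0.939, -0.017, 0.342, 0.009]
wrist_force: [0.6, 0.2, -3.2]
opening: 0.153
grasp_force: 51.3
```

```bash
python3 -m handwheel '[[-0.19,0,0.23,0,0,0],[-0.13,0,0.15,0,0,0],[-0.06,0,0.08,0,0,0],[-0.06,0,0.08,0,0,0],[0,0,0,0,0,0],[0,0,0,0,0,0]]'
```

```text
t: 14.7
tool_pos: [0.5457, -0.0212, 0.1744]
ee_rot: [0.939, -0.017, 0.342, 0.009]
wrist_force: [0.2, 0.4, -2.2]
opening: 0.154
grasp_force: 51.5
```

```bash
python3 -m handwheel '[[-0.04,0,0.05,0,0,0],[0,0,0,0,0,0]]' && python3 -m handwheel '[[0,0,0,0,0,0],[0,0,0,0,0,0],[0,0,0,0,0,0],[0,0,0,0,0,0],[0,0,0,0,0,0],[0,0,-1,0,0,0],[0,0,-2,0,0,0],[0,0,-3,0,0,0],[0,0,-3,0,0,0],[0,0,-3,0,0,0],[0,0,-2,0,0,0],[0,0,0,0,0,0]]' 1 && python3 -c "
from h import *
print(now()[2]['joint_pos'])"
```

```text
t: 14.9
tool_pos: [0.5461, -0.0212, 0.1743]
ee_rot: [0.939, -0.017, 0.343, 0.009]
wrist_force: [-1.3, -0.3, 4.7]
opening: 0.154
grasp_force: 52.3
t: 16.1
tool_pos: [0.4552, -0.0172, 0.2837]
ee_rot: [0.939, -0.017, 0.344, 0.009]
wrist_force: [-0.0, -0.5, 0.2]
opening: 1.003
grasp_force: 0.0
[-0.0337 -0.408  -0.9932  0.282  -0.0072  3.1416]
```

```bash
python3 -m handwheel '[[0,0,0,0,0,-8.5],[0,0,0,0,0,-8.5],[0,0,0,0,0,-8.5],[0,0,0,0,0,-8.5],[0,0,0,0,0,-8.5],[0,0,0,0,0,-8.5],[0,0,0,0,0,-8.5],[0,0,0,0,0,-8.5],[0,0,0,0,0,-8.5],[0,0,0,0,0,-8.5],[0,0,0,0,0,-8.5],[0,0,0,0,0,-8.5],[0,0,0,0,0,-8.5],[0,0,0,0,0,-8.5],[0,0,0,0,0,-8.5],[0,0,0,0,0,-8.5],[0,0,0,0,0,-8.5],[0,0,0,0,0,-8.5],[0,0,0,0,0,-8.5],[0,0,0,0,0,-8.5]]' >/dev/null && python3 -m handwheel '[[0,0,0,0,0,-8.5],[0,0,0,0,0,-1.5],[0,0,0,0,0,0]]' && python3 - <<'E'
from h import *
p,r,o=now(); C=cam('wrist'); im=snap('wrist','w2.png')
# grasp pose before, flipped
r0=R.from_quat([.939,-.017,.343,.009]); p0=np.array([.5461,-.0212,.1743]); g=p0+r0.apply([0,0,.054]); R1=r0*R.from_euler('z',180,degrees=True)
print('g',g,o['joint_pos'])
print('pred handle',proj('wrist',g,C),'eye top',proj('wrist',g+[0,0,.073],C),'hook',proj('wrist',[.588,.151,.31],C))
rel(p,r,p0,R1,7)
E
```

```text
t: 18.4
tool_pos: [0.4552, -0.0172, 0.2798]
ee_rot: [0.018, 0.94, -0.009, 0.342]
wrist_force: [-0.0, 0.1, 0.1]
opening: 0.997
grasp_force: 0.0
g [ 0.5809 -0.0227  0.133 ] [-0.0337 -0.4004 -0.9951  0.2788 -0.0071  0.0025]
pred handle [315.7092 195.0448] eye top [315.2964 276.6386] hook [609.134 442.249]
7 rows [-0.03  0.    1.99 -0.   -0.03 -0.02] mid [ 0.4941 -0.0189  0.2346]
```

View pics/w2.png

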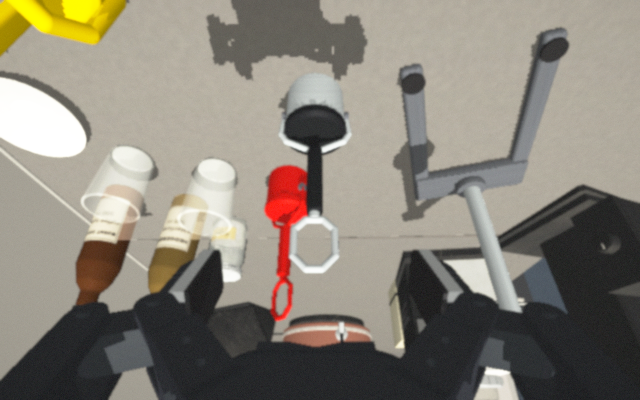

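The canister is standing, with its eye top at (315,272) and handle centred at column 316. The stand's feet show at (412,80) and (553,45). Regrasp.

```bash
python3 -m handwheel '[[-0.03,0,2,0,0,0],[-0.03,0,2,0,0,0],[-0.03,0,2,0,0,0],[-0.03,0,2,0,0,0],[-0.03,0,2,0,0,0],[-0.03,0,2,0,0,0],[-0.03,0,2,0,0,0],[0,0,0,0,0,0]]' && python3 -m handwheel '[[0,0,0,0,0,0],[0,0,0,0,0,0],[0,0,0,0,0,0],[0,0,0,0,0,0],[0,0,0,0,0,0],[0,0,0,0,0,0],[0,0,0,0,0,0],[0,0,0,0,0,0]]' -1 60 && python3 -m handwheel '[[-0.64,0,-0.77,0,0,0],[-1.3,0,-1.5,0,0,0],[-1.3,0,-1.5,0,0,0],[-1.3,0,-1.5,0,0,0],[-1.3,0,-1.5,0,0,0],[-1.3,0,-1.5,0,0,0],[-0.64,0,-0.77,0,0,0],[0,0,0,0,0,0],[0,0,0,0,0,0]]' && python3 - <<'E'
from h import *
p,r,o=now(); print(o['wrist_force'],o['joint_pos'])
E
```

```text
t: 19.25
tool_pos: [0.5469, -0.0213, 0.1725]
ee_rot: [0.018, 0.94, -0.009, 0.341]
wrist_force: [-0.6, -0.5, -0.0]
opening: 0.992
grasp_force: 0.0
t: 20.05
tool_pos: [0.5474, -0.0215, 0.1754]
ee_rot: [0.017, 0.939, -0.009, 0.343]
wrist_force: [-2.7, -1.3, 6.5]
opening: 0.153
grasp_force: 59.5
t: 20.95
tool_pos: [0.5476, -0.0206, 0.2924]
ee_rot: [0.017, 0.94, -0.009, 0.341]
wrist_force: [-0.1, 0.4, -4.1]
opening: 0.153
grasp_force: 58.7
[-0.1055  0.3833 -4.0591] [-0.0346 -0.1963 -0.8365  0.2345 -0.0064 -0.0007]
```

```bash
python3 - <<'E'
from h import *
d=np.load('w1.npz')
# wrist pose at w2: offset from stored tool->camera transform is constant
c,M,t=cam('wrist'); p,r,o=now()
Rct=M@r.as_matrix(); tc=r.inv().apply(-M.T@t-p)   # cam rot from tool, cam pos in tool
r2=R.from_quat([.018,.940,-.009,.342]);p2=np.array([.4552,-.0172,.2798]); M2=Rct@r2.as_matrix().T; C2=(c,M2,-M2@(p2+r2.apply(tc)))
w=cv2.imread('pics/w2.png'); g=w.max(2)
F=[]
for (x,y) in((412,80),(553,45)):
    m=(g[y-22:y+22,x-22:x+22]<65).astype('uint8'); n,l,s,cc=cv2.connectedComponentsWithStats(m); i=1+np.argmax(s[1:,4]); q=cc[i]+[x-22,y-22]; P=plane('wrist',q,.012,C2); F.append(P); print(q,s[i],P)
d=F[1]-F[0]; print('w2 caps',np.linalg.norm(d),'yaw',np.degrees(np.arctan2(d[1],d[0]))-90)
y=np.arctan2(d[1],d[0])-np.pi/2; m=(F[0]+F[1])/2
for k in(.049,.055): print('hook est',k,m+k*np.array([np.cos(y),np.sin(y),0]))
im=cv2.imread('pics/t0.png'); 
b=cv2.resize(im[150:200,180:240],(720,600),interpolation=3); gb=cv2.cvtColor(b,6)
h=cv2.HoughCircles(gb,cv2.HOUGH_GRADIENT,1.5,200,param1=150,param2=20,minRadius=80,maxRadius=160); print(h)
if h is not None:
    q=h[0,0,:2]/12+[180,150]-.46; print(q,plane('top',q,.459),'r mm',h[0,0,2]/12/500*1090)
for f,(u,v,s) in {'s0':(310,165,0)}.items():
    im=cv2.imread('pics/s0.png')[200:280,345:385]; A=np.clip(cv2.resize(im,(300,600),interpolation=2)*1.5,0,255)
T=cv2.imread('pics/t0.png')[150:200,180:240]; B=np.clip(cv2.resize(T,(480,400),interpolation=2)*1.2,0,255); B=cv2.copyMakeBorder(B,0,200,0,0,0)
cv2.imwrite('pics/c4.png',np.hstack([A,B]).astype('uint8'))
E
```

```text
[412.2915  82.931 ] [ 12  16  22  19 319] [0.5584 0.0758 0.012 ]
[551.9064  49.3472] [  6  15  31  23 481] [0.5233 0.2001 0.012 ]
w2 caps 0.12914640075042477 yaw 15.73783645026829
hook est 0.049 [0.588  0.1512 0.012 ]
hook est 0.055 [0.5938 0.1529 0.012 ]
[[[333.75 285.75 109.25]
  [531.75 411.75 137.15]
  [357.75  57.75 145.85]
  [261.75 492.75 145.7 ]
  [116.25 333.75 159.05]]]
[207.3525 173.3525] [0.58   0.1479 0.459 ] r mm 19.847084
```

View pics/c4.png

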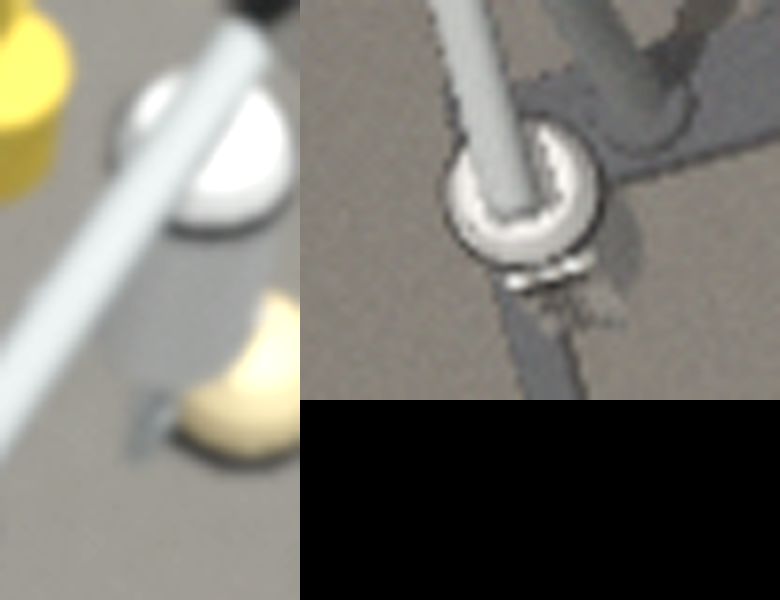

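```bash
cat >> h.py <<'E'
Rc=R.from_quat([.017,.939,-.009,.343]);Pc=np.array([.5474,-.0215,.1754])   # clamp pose, underside on table
_g=Pc+Rc.apply([0,0,.054]); E_T=Rc.inv().apply(np.array([_g[0],_g[1],.197])-Pc)
YC=np.degrees(np.arctan2(Rc.as_matrix()[1,1],Rc.as_matrix()[0,1]))-90
def eye(): 
    p,r,o=now(); return p+r.apply(E_T),r
def goal(e,yaw):
    R1=R.from_euler('z',yaw-YC,degrees=True)*Rc; return e-R1.apply(E_T),R1
H=np.array([.586,.151,.310]);SY=15.6;SX=np.array([np.cos(np.radians(SY)),np.sin(np.radians(SY)),0])
E
python3 - <<'E'
from h import *
x,e=tri([ray('top',(207.4,174)),ray('side',(372.6,220))]);print('tube top tri',x,e)
x,e=tri([ray('side',(345+140/7.5,200+450/7.5)),ray('side',(345+140/7.5+.01,200+60))]) if 0 else (0,0)
for z in(.305,.31):print('hook side px',proj('side',H-SX*.0+[0,0,-.005]),plane('side',(363.7,260.5),z))
p,r,o=now(); print('yawc',YC,eye()[0],p)
p1,R1=goal(H-SX*.06+[0,0,.02],SY); rel(p,r,p1,R1,8); print(p1)
E
```

```text
tube top tri [0.5814 0.1511 0.4452] [np.float64(0.0007387628586555297), np.float64(0.0007387628586555071)]
hook side px [363.5419 259.3864] [0.5876 0.1531 0.305 ]
hook side px [363.5419 259.3864] [0.59   0.1547 0.31  ]
yawc -2.1840958289599115 [ 0.5825 -0.0222  0.3139] [ 0.5476 -0.0206  0.2924]
8 rows [ 0.23  1.89 -0.47 -1.43 -0.04 -1.7 ] mid [0.5268 0.0546 0.3004]
[0.4946 0.1257 0.3084]
```

```bash
python3 -m handwheel '[[0.12,0.95,-0.23,-0.7,0,-0.85],[0.23,1.9,-0.47,-1.43,-0.04,-1.7],[0.23,1.9,-0.47,-1.43,-0.04,-1.7],[0.23,1.9,-0.47,-1.43,-0.04,-1.7],[0.23,1.9,-0.47,-1.43,-0.04,-1.7],[0.23,1.9,-0.47,-1.43,-0.04,-1.7],[0.23,1.9,-0.47,-1.43,-0.04,-1.7],[0.23,1.9,-0.47,-1.43,-0.04,-1.7],[0.11,0.95,-0.23,-0.7,0,-0.85],[0,0,0,0,0,0],[0,0,0,0,0,0]]' && python3 - <<'E'
from h import *
p,r,o=now(); e,_=eye(); print('eye',e,'rel',(e-H)@SX,(e-H)@[-SX[1],SX[0],0],e[2]-.31)
p1,R1=goal(H-SX*.06+[0,0,.02],SY); rel(p,r,p1,R1,2)
ims=snap('side','s3.png'); imt=snap('top','t3.png')
print('pred eye outer top side',proj('side',e+[0,0,.006]),'top',proj('top',e+[0,0,.006]),'ring c',proj('side',e-[0,0,.018]),proj('top',e-[0,0,.018]),'hook',proj('side',H),proj('top',H))
A=cv2.resize(cv2.imread('pics/s3.png')[215:305,330:390],(400,600),interpolation=2);B=cv2.resize(cv2.imread('pics/t3.png')[160:220,185:225],(400,600),interpolation=2)
cv2.imwrite('pics/c5.png',np.clip(np.hstack([A,B])*1.5,0,255).astype('uint8'))
E
```

```text
t: 22.05
tool_pos: [0.4955, 0.1262, 0.3094]
ee_rot: [-0.128, 0.93, 0.043, 0.34]
wrist_force: [0.2, 0.0, -3.4]
opening: 0.155
grasp_force: 58.7
eye [0.5291 0.1354 0.331 ] rel -0.059048241352183346 0.00025980494550279583 0.020969500189346846
2 rows [ 0.07 -0.01  0.01 -0.04  0.01  0.  ] mid [0.495  0.126  0.3089]
pred eye outer top side [378.5859 230.954 ] top [221.6005 205.2256] ring c [377.2628 237.0919] [223.1854 206.9052] hook [363.755  258.2028] [217.5509 185.0524]
```

View pics/c5.png

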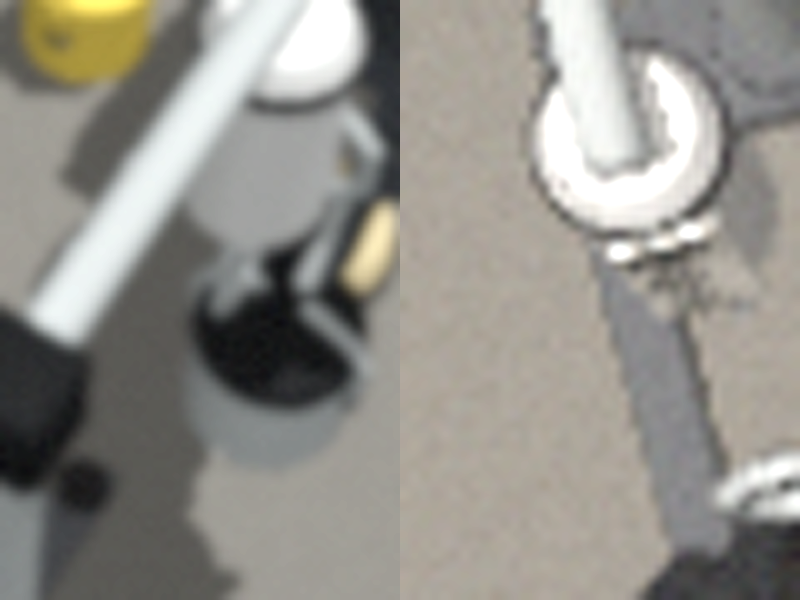

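The side crop shows the eye ring near (381,230), against a predicted (378.6,231). The top crop puts the ring at about (224,208), with the tube's cap at (208,174). The relative estimates agree to about 4 mm, so I'll slide the eye over the tip.

```bash
python3 -m handwheel '[[-0.38,0,0.32,0,0,0],[-0.77,0,0.64,0,0,0],[-0.77,0,0.64,0,0,0],[-0.77,0,0.64,0,0,0],[-0.38,0,0.32,0,0,0],[-0.38,0,0.32,0,0,0],[-0.3,0,0.25,0,0,0],[0,0,0,0,0,0]]' && python3 - <<'E'
from h import *
e,r=eye(); o=now()[2];print('rel',(e-H)@SX,(e-H)@[-SX[1],SX[0],0],e[2]-.31,o['wrist_force']@SX,o['wrist_force'])
E
```

```text
t: 22.95
tool_pos: [0.543, 0.1396, 0.3101]
ee_rot: [-0.128, 0.93, 0.044, 0.341]
wrist_force: [0.7, 0.5, -3.2]
opening: 0.157
grasp_force: 58.7
rel -0.009685313697501485 0.0003359935669111493 0.02177271461270963 0.7762728993712712 [ 0.6611  0.5188 -3.1774]
```

```bash
python3 -m handwheel '[[-0.23,0,0.19,0,0,0],[-0.23,0,0.19,0,0,0],[-0.23,0,0.19,0,0,0],[-0.08,0,0.06,0,0,0],[0,0,0,0,0,0]]' && python3 - <<'E'
from h import *
e,r=eye(); o=now()[2];print('rel',(e-H)@SX,(e-H)@[-SX[1],SX[0],0],e[2]-.31,o['wrist_force']@SX)
snap('side','s4.png');snap('top','t4.png')
A=cv2.resize(cv2.imread('pics/s4.png')[215:305,330:390],(400,600),interpolation=2);B=cv2.resize(cv2.imread('pics/t4.png')[160:220,185:225],(400,600),interpolation=2)
cv2.imwrite('pics/c6.png',np.clip(np.hstack([A,B])*1.5,0,255).astype('uint8'))
E
```

```text
t: 23.45
tool_pos: [0.5523, 0.1422, 0.3103]
ee_rot: [-0.128, 0.93, 0.044, 0.341]
wrist_force: [1.2, 0.1, -3.5]
opening: 0.158
grasp_force: 58.7
rel -1.3462456444422412e-05 0.0003178943513719392 0.021964435951069505 1.1832246624190923
```

View pics/c6.png

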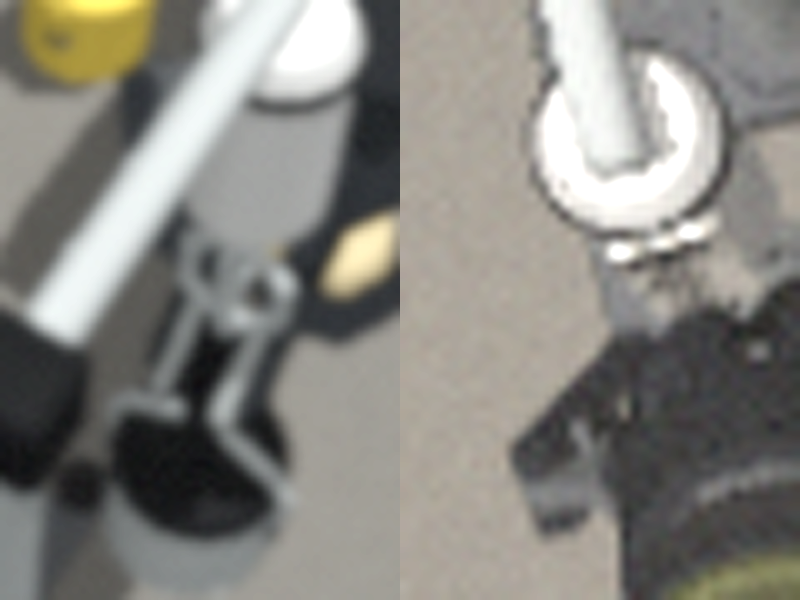

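The side crop shows the ring around the hook bar at about (240,275), so the eye is threaded. Lower slowly, watching the force.

```bash
python3 -m handwheel '[[0.26,0,0.31,0,0,0],[0.26,0,0.31,0,0,0],[0.26,0,0.31,0,0,0],[0.26,0,0.31,0,0,0],[0.19,0,0.23,0,0,0],[0,0,0,0,0,0]]' && python3 -m handwheel '[[0.19,0,0.23,0,0,0],[0.19,0,0.23,0,0,0],[0.19,0,0.23,0,0,0],[0.19,0,0.23,0,0,0],[0,0,0,0,0,0],[0,0,0,0,0,0],[0,0,0,0,0,0]]' && python3 - <<'E'
from h import *
e,r=eye(); o=now()[2];print('rel',(e-H)@SX,(e-H)@[-SX[1],SX[0],0],e[2]-.31,o['wrist_force']@SX)
E
```

```text
t: 24.15
tool_pos: [0.552, 0.1419, 0.2902]
ee_rot: [-0.128, 0.931, 0.044, 0.34]
wrist_force: [-0.0, 0.5, -3.2]
opening: 0.152
grasp_force: 58.7
t: 24.85
tool_pos: [0.5525, 0.142, 0.2793]
ee_rot: [-0.128, 0.93, 0.044, 0.341]
wrist_force: [-0.1, -0.7, -2.1]
opening: 0.155
grasp_force: 58.7
rel 0.00011217575736301076 0.0001098604678653574 -0.009025638390448454 -0.27461542882411455
```

```bash
python3 -m handwheel '[[0.13,0,0.15,0,0,0],[0.13,0,0.15,0,0,0],[0.13,0,0.15,0,0,0],[0.13,0,0.15,0,0,0],[0.13,0,0.15,0,0,0],[0.13,0,0.15,0,0,0],[0.13,0,0.15,0,0,0],[0,0,0,0,0,0],[0,0,0,0,0,0],[0,0,0,0,0,0],[0,0,0,0,0,0]]' && python3 - <<'E'
from h import *
f=[]
for _ in range(6): bot.snapshot('side'); f.append(now()[2]['wrist_force'])
e,r=eye(); o=now()[2];print('rel',(e-H)@SX,(e-H)@[-SX[1],SX[0],0],e[2]-.31,np.mean(f,0),o['t'])
E
```

```text
t: 25.95
tool_pos: [0.5524, 0.1419, 0.2655]
ee_rot: [-0.128, 0.93, 0.044, 0.341]
wrist_force: [0.6, -0.6, -0.4]
opening: 0.153
grasp_force: 58.8
rel -2.046593667662633e-05 3.092867768329444e-05 -0.022953874728042778 [ 0.4807  0.7339 -0.7221] 26.25
```

```bash
python3 -m handwheel '[[0.1,0,0.12,0,0,0],[0.1,0,0.12,0,0,0],[0.1,0,0.12,0,0,0],[0.1,0,0.12,0,0,0],[0.06,0,0.08,0,0,0],[0,0,0,0,0,0],[0,0,0,0,0,0],[0,0,0,0,0,0],[0,0,0,0,0,0],[0,0,0,0,0,0]]' && python3 - <<'E'
from h import *
f=[]
for _ in range(12): bot.snapshot('side'); f.append(now()[2]['wrist_force'])
e,r=eye(); o=now()[2];print('rel',(e-H)@SX,e[2]-.31,np.mean(f,0),np.std(f,0),o['t'],o['moment'])
E
```

```text
t: 27.25
tool_pos: [0.5525, 0.1419, 0.2581]
ee_rot: [-0.128, 0.93, 0.044, 0.341]
wrist_force: [-0.6, 0.2, -0.2]
opening: 0.154
grasp_force: 59.0
rel 9.234335913006963e-06 -0.030287333005734163 [-0.1491  0.741   0.178 ] [0.4037 0.5583 0.4913] 27.85 [-0.1141  0.6761  0.1288]
```

```bash
python3 -m handwheel '[[-0.06,0,-0.08,0,0,0],[0,0,0,0,0,0],[0,0,0,0,0,0],[0,0,0,0,0,0]]' - 20 && python3 -m handwheel '[[0,0,0,0,0,0],[0,0,0,0,0,0],[0,0,0,0,0,0],[0,0,0,0,0,0],[0,0,0,0,0,0],[0,0,0,0,0,0]]' -0.5 && python3 - <<'E'
from h import *
snap('side','s5.png')
E
python3 -m handwheel '[[0,0,0,0,0,0],[0,0,0,0,0,0],[0,0,0,0,0,0],[0,0,0,0,0,0],[0,0,0,0,0,0],[0,0,0,0,0,0],[0,0,0,0,0,0],[0,0,0,0,0,0]]' 1 && python3 - <<'E'
from h import *
a=cv2.imread('pics/s4.png');
b=snap('side','s6.png');b=cv2.imread('pics/s6.png');c=cv2.imread('pics/s5.png')
L=[cv2.resize(i[215:315,325:390],(390,600),interpolation=2) for i in(c,b)]
cv2.imwrite('pics/c7.png',np.clip(np.hstack(L)*1.5,0,255).astype('uint8'))
E
```

```text
t: 28.25
tool_pos: [0.5524, 0.1419, 0.2591]
ee_rot: [-0.128, 0.93, 0.044, 0.341]
wrist_force: [0.6, 1.2, 0.0]
opening: 0.152
grasp_force: 59.0
t: 28.85
tool_pos: [0.5524, 0.1418, 0.2591]
ee_rot: [-0.128, 0.93, 0.044, 0.341]
wrist_force: [-0.1, -0.6, 0.3]
opening: 0.251
grasp_force: 0.0
t: 29.7
tool_pos: [0.5524, 0.1418, 0.2591]
ee_rot: [-0.128, 0.93, 0.044, 0.341]
wrist_force: [-0.7, 0.5, 0.0]
opening: 1.001
grasp_force: 0.0
```

View pics/c7.png

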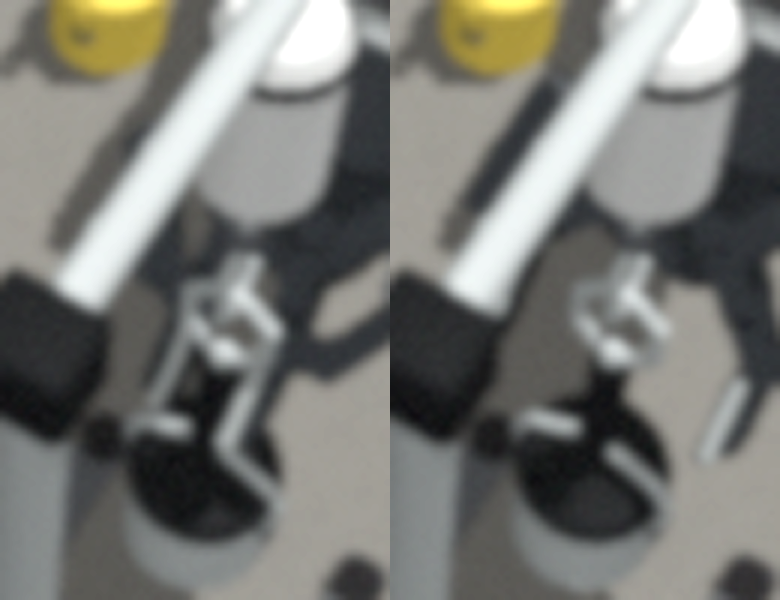

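The canister hangs on the hook at the same height before and after release, with the fingers clear. Retreat along the tool axis and check that it is still.

```bash
python3 -m handwheel '[[0,0,-0.5,0,0,0],[0,0,-1,0,0,0],[0,0,-1,0,0,0],[0,0,-1.5,0,0,0],[0,0,-2,0,0,0],[0,0,-2,0,0,0],[0,0,-2,0,0,0],[0,0,-2,0,0,0],[0,0,-2,0,0,0],[0,0,-1,0,0,0],[0,0,0,0,0,0],[0,0,0,0,0,0],[0,0,0,0,0,0],[0,0,0,0,0,0],[0,0,0,0,0,0],[0,0,0,0,0,0],[0,0,0,0,0,0],[0,0,0,0,0,0],[0,0,0,0,0,0],[0,0,0,0,0,0]]' && python3 - <<'E'
from h import *
a=snap('side','s7.png').astype(int)
for _ in range(10): b=bot.snapshot('side').astype(int)
cv2.imwrite('pics/s8.png',b[:,:,::-1])
q=cv2.imread('pics/s6.png')[:,:,::-1].astype(int)
R_=np.s_[275:315,335:372]
print('still diff',abs(a-b)[R_].mean(),'vs release (can body)',abs(q-b)[R_].mean(),abs(a-b)[10:60,10:60].mean(), now()[2]['t'])
s0=cv2.imread('pics/s0.png')[:,:,::-1].astype(int)
for n,(x,y) in {'bell':(378,250),'cup':(275,178),'y1':(311,200),'y2':(343,213),'glass':(245,252),'glass2':(232,225)}.items(): print(n,abs(s0-b)[y-10:y+10,x-10:x+10].mean())
E
```

```text
t: 31.75
tool_pos: [0.459, 0.1165, 0.3737]
ee_rot: [-0.128, 0.93, 0.044, 0.341]
wrist_force: [0.7, -0.3, -0.6]
opening: 1.001
grasp_force: 0.0
still diff 0.7837837837837838 vs release (can body) 7.597072072072072 0.4706666666666667 32.3
bell 1.84
cup 0.9575
y1 0.9758333333333333
y2 3.2666666666666666
glass 0.9716666666666667
glass2 1.0491666666666666[ WARN:0@4.381] global loadsave.cpp:1063 imwrite_ Unsupported depth image for selected encoder is fallbacked to CV_8U.
```

```bash
python3 -m handwheel '[[0,0,0,0,0,0],[0,0,0,0,0,0],[0,0,0,0,0,0],[0,0,0,0,0,0],[0,0,0,0,0,0],[0,0,0,0,0,0],[0,0,0,0,0,0],[0,0,0,0,0,0],[0,0,0,0,0,0],[0,0,0,0,0,0]]' >/dev/null; python3 -c "
from h import *
a=cv2.imread('pics/s8.png').astype(int)[:,:,::-1];b=bot.snapshot('side').astype(int)
print(abs(a-b)[275:315,335:372].mean()); print(bot.sign_off())"
```

```text
0.790990990990991
the job is handed in; nothing more can be done
None
```

The canister hangs upright and still by its eye on the scale hook, and I handed the job in at about 33 s; the bell, glass and cup look undisturbed in the side camera, and the verdict was not shown to me.

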